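# Gauge a cheese block against a flip stop for the next cut

### The job

Set the cheese block up on the portioning board for its next cut. Swing the raised leaf of the flip stop fully down, then bring the block flat against the fence and slide it along until its cut end bears on the leaf, and press it snugly into that corner for a second, with about 6 N on the leaf: firm, but not so hard that the stop, which is only clamped hand-tight, shifts along the fence. Then swing the leaf fully back up out of the knife's way, leaving the block exactly where it was gauged, and leave the other things alone.

Things in the scene. Friction and masses are not known exactly. Their poses are not given: they have to be found in the camera images.
- board: pale wooden portioning board fixed to the worktop, 200 (its x) x 320 (its y) x 18 mm, turned by up to 0.12 rad. Origin under its centre; its x points away from the robot towards the fence, its y to the robot's left along the fence. A 4 mm knife slot crosses it at its y = 0.
- fence: low aluminium bar fixed along the board's far side, 24 mm wide, its top 18 mm above the board's top. Origin at the board's top in the plane of its front face (towards the robot), which is its plane x = 0; axes as the board's. The block's back is to lie on this face.
- flip_stop: flip stop: dark steel saddle on the fence (32 x 40 mm, 10 mm higher than the hinge pin) with its leaf, both right of its plane y = 0, the gauge face's plane, where the block's end is to lie. Axes as the board's; origin on the pin, 58 mm over the worktop, 12 mm behind the fence's face. Clamped hand-tight: rigid up to about 11 N along the fence, then it slides and the set length is lost.
- stop_hinge (a point): point on the saddle, on the hinge pin's axis (which runs along the board's y), 18 mm right of the gauge face, level with the middle of the grip bar's length.
- flip_leaf (a joint): leaf angle (rad). 0: fully down, level, pointing from the pin to the robot, its 10 mm thick gauge plate (17 to 51 mm in front of the pin, down to 36 mm below it) hanging before the fence across the block's path. Grows as it swings up and away from the robot: 1.57 upright, 1.9 fully up, leaning back. Stiff hinge: stays where left; 1 to 2 N at the bar turn it.
- leaf_bar (a point): centre of the black grip bar at the leaf's free end: a cylinder 16 mm thick, 36 mm long along the board's y, flush with the gauge face's plane at its left end. At leaf angle a it stands 95*cos(a) mm in front of the pin and 95*sin(a) mm above. It can be pinched from above by its two flat ends and turns between the fingertips as the leaf swings.
- cheese_mid (a point): centre (half-way up) of the loose, rigid block of firm cheese: 44 (its x) x 130 (its y) x 58 mm high, 0.3 to 0.5 kg. It stands on the board left of the stop, 2 to 5 cm in front of the fence, turned by up to 0.2 rad. Its negative y end is the pale cut end that meets the leaf. Its upper 40 mm stand above the fence: it can be gripped across its width there.
- cheese_end (a point): centre of the block's pale cut end face (65 mm from its middle, along its negative y, half-way up). The block rubs on board, fence and leaf with a friction coefficient of 0.45 to 0.75, so that a wrist force holds that rubbing too.
- knife: bystander, to be left alone: square-ended kitchen knife with a dark wooden handle lying flat behind the board, 30 x 265 x 16 mm, origin under the front end of its blade's heel
- platter: bystander, to be left alone: long shallow blue dish, 310 x 125 x 42 mm, to the right of the board, origin under its centre
- lemon: bystander, to be left alone: lemon, 83 x 58 x 58 mm, to the right of the board's far end, origin under its centre
- salt_shaker: bystander, to be left alone: glass salt shaker, 44 x 44 x 90 mm, behind the board to the left, origin under its centre
- fork: bystander, to be left alone: small steel fork, 196 x 27 x 15 mm, lying in front of the board to the right, origin under its centre

How it is judged:
On the way, in this order (a step that is already met when the one before it is completed fails the run):
1. the leaf is swung fully down onto its saddle (below 0.05 rad) (value of joint flip_leaf below 0.05 rad), for 0.2 s.
2. with the leaf fully down, the block is pressed on the fence (over 1 N) and on the leaf with 3 to 8.5 N at once for 0.8 s, its end within 2 mm of the gauge face and its back within 2 mm of the fence (value of joint flip_leaf below 0.05 rad and contact force between cheese and flip_stop between 3 and 8.5 N and contact force between cheese and fence above 1 N and y of cheese_end in the frame of flip_stop between -0.002 and 0.002 m and x of cheese_end in the frame of fence between -0.0242 and -0.02 m and angle between the y axis of cheese_mid and the y axis of board, either way round below 0.03 rad), for 0.8 s.
At the end, for the whole second after the job is handed in: The leaf is up again (over 1.5 rad); the block stands at rest flat on the board, its cut end within 2 mm of the gauge face's plane, its back within 2 mm of the fence and parallel to it within 0.03 rad; the stop has not shifted along the fence by more than 2 mm (value of joint flip_leaf above 1.5 rad and y of cheese_end in the frame of flip_stop between -0.002 and 0.002 m and x of cheese_end in the frame of fence between -0.0242 and -0.02 m and angle between the y axis of cheese_mid and the y axis of board, either way round below 0.03 rad and z of cheese_mid in the frame of board between 0.045 and 0.049 m and angle between cheese_mid's own z axis and vertical below 0.03 rad and linear speed of cheese below 0.01 m/s and distance of stop_hinge from where it was at the start of the episode below 0.002 m); the robot touches nothing.
It fails at once if the stop is shifted along the fence by more than 2 mm (distance of stop_hinge from where it was at the start of the episode above 0.002 m).
It fails at once if the block is tipped by more than 0.25 rad (angle between cheese_mid's own z axis and vertical above 0.25 rad).
It fails at once if a bystander is moved by more than 30 mm (distance of any of knife, platter, lemon, salt_shaker, fork from where it was at the start of the episode above 0.03 m).
It also fails if it takes over 72 s, if anything falls off the work surface, if the arm or the gripper's body presses on something with over 40 N, if the wrist force passes 120 N, or if a joint passes its speed limit or range.

### The arm

A 6-joint arm with a two-finger parallel gripper is mounted at the origin on a cart in front of the work surface, level with it; the furniture and walls round the work are solid. World frame = base frame: x ahead of the robot, y to its left, z up, the work surface at z = 0. Lengths are in m, angles in rad, forces in N, time in s.
With the tool pointing down it reaches from about 0.3 to 0.775 m from the base axis. Payload 14.6 kg.
Tool frame: the origin (TCP) lies at the very end of the fingers, on their centre line; the grasp point (between the pads) lies 19 mm behind it; z points along the fingers, y is the line along which they close (so a half turn about z gives the same grasp; the last joint's range is limited). The gripper opens to 94 mm and grips with 3 to 60 N. Pads are 16 mm wide; open, the fingers measure 119 mm over their backs; the gripper's body (75 mm by 177 mm) begins 78 mm behind the grasp point.
Start: joints at [1.116, 0.3, 1.521, -0, 1.321, -0.067], TCP at [0.208, 0.509, 0.205] pointing down, gripper open.
Joint ranges: [-3.03, 3.03], [-0.79, 2.21], [0.23, 2.52], [-1.04, 4.18], [0, 3.07], [-2.55, 2.55]. Speed limits (rad/s): [2.22, 2.22, 2.57, 3.14, 3.14, 3.14].

### API

Orientations are given as [roll, pitch, yaw] about the fixed x, y, z axes, in that order (R = Rz(yaw) Ry(pitch) Rx(roll)).
In Python, from station import telemetry, cams, hand_in, nets gives the robot as it stands.
- The arm moves only by the tool move_arm, never from a script. Its argument "increments" is a list of rows, each a list of 4 numbers: the shift along the tool's x, y, z in m, then the turn about the tool's z in rad. In form: [[tx, ty, tz, roll], ...]. A call has 1 to 20 rows; each row shifts and turns the commanded pose from where the row before left it, along the tool's axes as they then stand; what a row does not reach is not made up. A row lasts 1/8 s, in which the tool goes at most 62.5 mm and 10.7 degrees, less where a joint would pass 70% of its speed; a pose out of reach is approached as far as the arm can. A call is refused whole if a number of a shift passes 0.0625 or a number of a turn 0.188, either way. A call with a gripper value outside its range is refused whole. "grip" is the opening, from 0 (shut) to 1 (fully open), set as the call begins (left out, the last holds). The fingers move at their own pace and stop on an object; "force" is the grip in N (left out, the last holds). Time passes only in rows, so rows that do not move let the fingers close. It gives the time, the measured TCP pose, the force, the opening and the grip force at its end, in the units of the state.
- telemetry.get_obs(): the state, without advancing time (a new reading comes with each control period).
- cams.camera(name): name is "scene" or "top"; returns the picture (384x512x3 uint8, blue, green, red); there is no depth.
- cams.camera_model(name): a dict with "intrinsics" (3x3 intrinsics, pixels), "xyz" and "attitude" of the camera in the world. Camera axes: x right, y up, looking along -z (the intrinsics and any distortion apply to the point x, -y, -z); pixel columns grow to the right and rows downward; lengths in m; the calibration is good to about 2 mm. A picture is of the moment at which its call begins. camera_model takes no time and is no camera call.
- hand_in(): hands the job in; it is judged then, once.
Trained networks look in the newest picture that a camera, given by its name, has taken for a name from the list of things; names that differ only in an ending like _2 or _b are one class to them, and where a whole thing is asked for, a point or a joint stands for the part that bears it (a point fixed in the world has none). Each returns a list of dicts, best first, with "conf" (0 to 1); they miss things now and then, are a little off and sometimes report something else, mostly with a low value. They report only what shows in the picture. A call takes as long as a camera call.
- nets.search_frame(camera, query): "extent" ([left, top, right, bottom] in pixels, round what is visible of it).
- nets.mark_of(camera, query): "centre" ([column, row] in pixels: a listed point, or the origin of a listed thing).
The state is a dict: "time_s": time; "qpos": joint angles; "joint_vel": joint speeds; "tau": joint torques, N m; "ee_pos": TCP position; "eef_rot": TCP orientation; "force": force on the tool from outside, world axes, zero at the start; "moment": the same for the moment, N m; "grip_width": finger opening in m; "grip_force": force on a finger pad.
Only numpy, scipy, OpenCV 4.12 (cv2) and the standard library are available. Lean on these libraries where they do the work, as an engineer would, in place of code of your own. Each camera call takes 0.05 s, during which the arm holds its last target. There are 200 camera calls.

## Working session

There is one attempt and no reset: what is moved stays moved. The work goes in short steps, Python scripts to look and compute and a tool call to move; the robot and the scene stay as the last step left them, time stands still between calls to the robot, and variables do not carry over. Pictures are saved under pics/ and viewed, at most 10 in all, crops included, and the job is handed in when it is done.

Besides the shell and the picture viewer there is one more tool, called after ">>>" by a JSON object that holds its "method" and its "body", one argument or row to a line. move_arm: Moves the arm, as the interface text tells. Its arguments: {"type":"object","properties":{"increments":{"type":"array"},"grip":{"type":"number"},"force":{"type":"number"}},"required":["increments"]}

```bash
mkdir -p pics; ls
cat > h.py <<'E'
import numpy as np, cv2
from scipy.spatial.transform import Rotation as R
from station import telemetry, cams, hand_in, nets
def model(n):
    m=cams.camera_model(n); return m
def rot(m):
    a=np.array(m['attitude'],float)
    if a.shape==(3,3): return a
    if a.size==3: return R.from_euler('xyz',a).as_matrix()
    return R.from_quat(a).as_matrix()
def ray(n,px):
    m=model(n);K=np.array(m['intrinsics']);d=np.linalg.inv(K)@[px[0],px[1],1]
    return np.array(m['xyz']),rot(m)@np.array([d[0],-d[1],-d[2]])
def at_z(n,px,z):
    o,d=ray(n,px);return o+d*(z-o[2])/d[2]
def proj(n,p):
    m=model(n);c=rot(m).T@(np.array(p)-m['xyz']);u=np.array(m['intrinsics'])@[c[0],-c[1],-c[2]];return u[:2]/u[2]
def tri(a,b):
    (o1,d1),(o2,d2)=ray(*a),ray(*b);d1=d1/np.linalg.norm(d1);d2=d2/np.linalg.norm(d2)
    t=np.linalg.lstsq(np.c_[d1,-d2],o2-o1,rcond=None)[0];p,q=o1+t[0]*d1,o2+t[1]*d2
    return (p+q)/2,np.linalg.norm(p-q)
E
python3 - <<'E'
from h import *
np.set_printoptions(precision=4,suppress=True)
for n in('scene','top'):
    im=cams.camera(n);cv2.imwrite(f'pics/{n}0.png',cv2.resize(im,(800,600)));print(n,model(n))
M={}
for q in ['board','fence','flip_stop','stop_hinge','leaf_bar','cheese_mid','cheese_end','knife','platter','lemon','salt_shaker','fork']:
    r={n:nets.mark_of(n,q)[:2] for n in('scene','top')}
    print(q,[(n,[(np.round(d['centre'],1).tolist(),round(d['conf'],2)) for d in v]) for n,v in r.items()])
    if r['scene'] and r['top']: print('   ',*tri(('scene',r['scene'][0]['centre']),('top',r['top'][0]['centre'])))
o=telemetry.get_obs();print(o)
E
```

```text
pics
scene {'intrinsics': array([[466.772 ,   0.    , 251.2662],
       [  0.    , 466.772 , 198.936 ],
       [  0.    ,   0.    ,   1.    ]]), 'xyz': array([0.108 , 0.3429, 1.0289]), 'attitude': array([ 0.6742, -0.0033, -2.5616])}
top {'intrinsics': array([[499.4455,   0.    , 256.342 ],
       [  0.    , 499.4455, 189.3467],
       [  0.    ,   0.    ,   1.    ]]), 'xyz': array([ 0.4202, -0.3305,  1.3965]), 'attitude': array([ 0.0826,  0.0112, -1.5867])}
board [('scene', [([235.6, 245.7], 0.63)]), ('top', [([216.4, 200.7], 0.89)])]
    [ 0.5085 -0.202  -0.0151] 0.0034115930900326954
fence [('scene', [([218.1, 231.4], 0.87), ([218.5, 173.3], 0.4)]), ('top', [([212.7, 180.2], 0.73), ([239.7, 171.6], 0.26)])]
    [ 0.5619 -0.1961  0.0165] 0.0008377292723088552
flip_stop [('scene', [([224.2, 202.5], 0.85)]), ('top', [([232.2, 174.8], 0.7), ([151.3, 110.7], 0.28)])]
    [ 0.5736 -0.2516  0.0714] 0.00765276206521169
stop_hinge [('scene', [([229.8, 203.8], 0.77), ([224.6, 205.8], 0.67)]), ('top', [([236.5, 171.3], 0.84)])]
    [ 0.5776 -0.2664  0.0494] 0.010008793760429686
leaf_bar [('sc
[... 868 characters left out ...]
, 0.94)]), ('top', [([149.9, 114.7], 0.52)])]
    [ 0.7552 -0.017   0.0123] 0.008594785671096908
fork [('scene', [([344.8, 235.8], 0.75)]), ('top', [([283.7, 281.1], 0.68)])]
    [ 0.2805 -0.3881 -0.0128] 0.0026780632078807353
{'time_s': 1.3, 'qpos': array([ 1.1164,  0.2999,  1.521 ,  0.    ,  1.3207, -0.0666]), 'joint_vel': array([ 0.0019, -0.0017, -0.0007, -0.0007,  0.0022,  0.0011]), 'tau': array([  0.0001, -53.1657, -35.2915,   0.0709,   0.0213,  -0.0001]), 'ee_pos': array([0.208 , 0.5092, 0.2055]), 'eef_rot': array([ 3.1416, -0.    ,  2.7538]), 'force': array([-0.4407,  0.0013,  0.1822]), 'moment': array([-0.0149,  0.0214, -0.0207]), 'grip_force': 0.0, 'grip_width': 0.09422507341584234}
```

Run:
```python
import cv2
im=cv2.imread('pics/top0.png'); im=cv2.resize(im,(512,384)) # not used
from h import *
t=cams.camera('top');s=cams.camera('scene')
cv2.imwrite('pics/topc.png',cv2.resize(t[130:260,110:283],(798,600),interpolation=cv2.INTER_CUBIC))
cv2.imwrite('pics/scenec.png',cv2.resize(s[140:290,130:330],(800,600),interpolation=cv2.INTER_CUBIC))
```

```text
(no output)
```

View pics/topc.png

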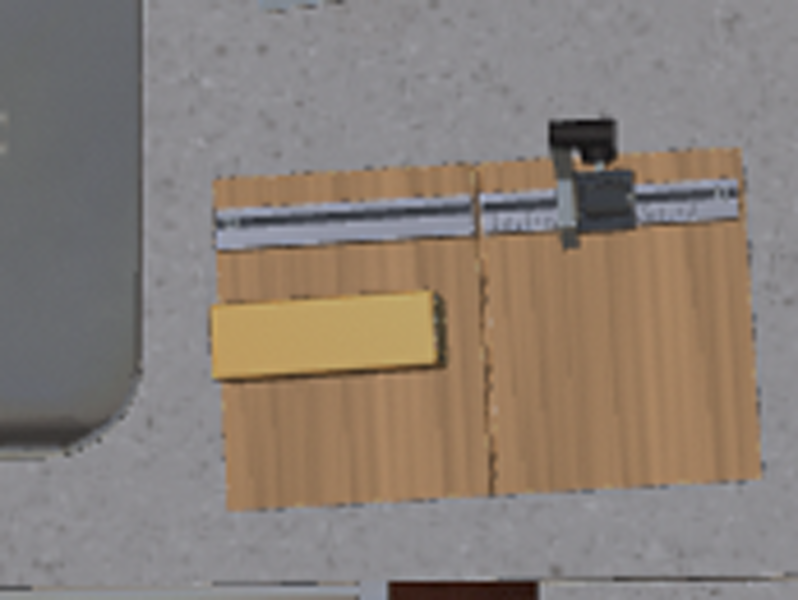

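View pics/scenec.png

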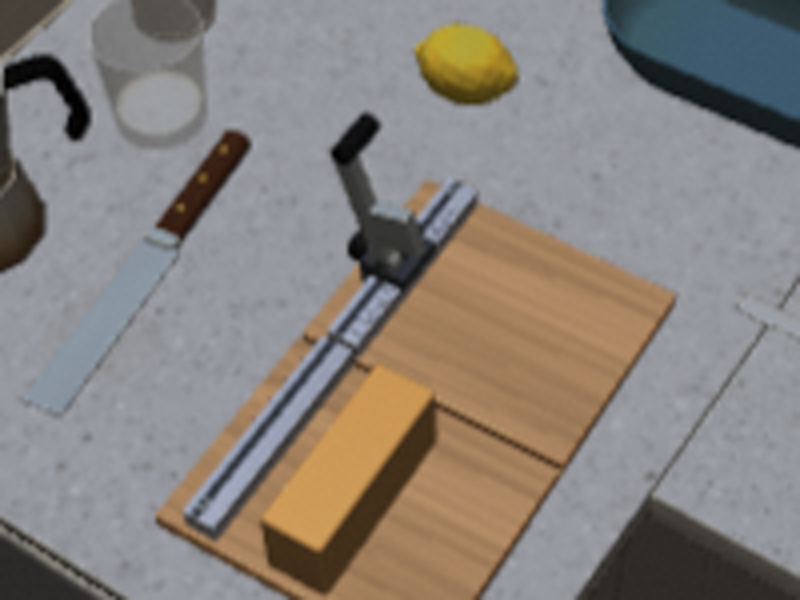

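```bash
cat > fit.py <<'E'
from h import *
from scipy.optimize import least_squares
np.set_printoptions(precision=4,suppress=True)
T=lambda u,v:('top',np.array([110+u/4.613,130+v/4.615]))
S=lambda u,v:('scene',np.array([130+u/4.,140+v/4.]))
def fitrect(obs,z,hx,hy):
    f=lambda p:np.concatenate([proj(c[0],[p[0]+np.cos(p[2])*a*hx-np.sin(p[2])*b*hy,p[1]+np.sin(p[2])*a*hx+np.cos(p[2])*b*hy,z])-c[1] for c,a,b in obs])
    s=least_squares(f,[.5,-.2,0],loss='soft_l1');return s.x,f(s.x)
b=[(T(215,178),1,1),(T(740,150),1,-1),(T(762,480),-1,-1),(T(228,510),-1,1)]
b2=[(S(158,520),1,1),(S(430,182),1,-1),(S(677,296),-1,-1)]
for o in(b,b2,b+b2):print('board',*fitrect(o,.018,.1,.16))
c=[(T(212,306),1,1),(T(434,290),1,-1),(T(438,365),-1,-1),(T(214,380),-1,1)]
c2=[(S(263,522),1,1),(S(375,366),1,-1),(S(436,402),-1,-1),(S(320,552),-1,1)]
for o in(c,c2,c+c2):print('cheese',*fitrect(o,.076,.022,.065))
B=fitrect(b+b2,.018,.1,.16)[0];Rb=R.from_euler('z',B[2]).as_matrix()
def inb(p):return Rb.T@(np.array(p)-[B[0],B[1],0])
for nm,p in [('fence L',at_z(*T(218,250),.036)),('fence m',at_z(*T(475,236),.036)),('fenceR',at_z(*T(738,218),.036)),('fence L sc',at_z(*S(211,535),.036)),('fence m',at_z(*S(356,350),.036)),('fenceR',at_z(*S(477,190),.036)),('slot',at_z(*T(485,350),.018)),('saddle L',at_z(*T(578,200),.068)),('saddle R',at_z(*T(636,200),.068)),('saddle L near',at_z(*T(578,232),.068)),
 ('barL',at_z(*T(550,130),.148)),('barR',at_z(*T(614,130),.148)),('plateL',at_z(*T(557,190),.11)),
 ('plate near',at_z(*T(570,245),.09)),
 ('bar',tri(('scene',[218.7,172.9]),('top',[236.9,160.4]))[0]),('hinge',at_z('top',[236.5,171.3],.058)),('stop',at_z('top',[232.2,174.8],.058)),('hinge s',at_z('scene',[229.8,203.8],.058)),('stop s',at_z('scene',[224.2,202.5],.058))]:print(nm,p,inb(p))
E
python3 fit.py
```

```text
board [ 0.5037 -0.2029  0.0396] [-0.3018  0.0322  0.6077 -0.4009  0.0542  0.1792 -0.297   0.1466]
board [ 0.5015 -0.1993  0.0469] [-0.3275  0.1633 -0.3595 -0.3272  0.8874 -0.0195]
board [ 0.5031 -0.2016  0.0426] [-0.8647  0.4184  0.0293 -0.3574 -0.3125  0.2103 -0.6485  0.5288 -0.372
 -1.108  -0.0999 -1.1004  0.9256 -0.6533]
cheese [ 0.4979 -0.1153  0.0512] [-0.4711 -0.2738  0.204  -0.122   0.3076  0.1609 -0.0694  0.2257]
cheese [ 0.4975 -0.1099  0.0529] [-1.4541  0.3193  0.4159 -0.4405  0.3801 -1.9575  0.1256  1.302 ]
cheese [ 0.498  -0.113   0.0564] [-1.3373 -0.1877 -0.6784 -0.2876 -0.4916 -0.012  -0.8524  0.306  -0.7385
 -0.6875  0.8913 -1.4038  0.8689 -2.9888  0.8619  0.2184]
fence L [ 0.5519 -0.0455  0.036 ] [0.0554 0.1539 0.036 ]
fence m [ 0.5577 -0.1985  0.036 ] [0.0546 0.0008 0.036 ]
fenceR [ 0.5658 -0.3549  0.036 ] [ 0.056  -0.1557  0.036 ]
fence L sc [ 0.5515 -0.0384  0.036 ] [0.0553 0.161  0.036 ]
fence m [ 0.558  -0.1972  0.036 ] [0.055  0.0021 0.036 ]
fenceR [ 0.5671 -0.3535  0.036 ] [ 0.0574 -0.1545  0.036 ]
slot [ 0.4908 -0.2022  0.018 ] [-0.0124 -0.      0.018 ]
saddle L [ 0.5744 -0.2616  0.068 ] [ 0.0687 -0.063   0.068 ]
saddle R [ 0.5738 -0.2953  0.068 ] [ 0.0667 -0.0966  0.068 ]
saddle L near [ 0.5558 -0.2614  0.068 ] [ 0.05  -0.062  0.068]
barL [ 0.6039 -0.2509  0.148 ] [ 0.0986 -0.0536  0.148 ]
barR [ 0.6033 -0.286   0.148 ] [ 0.0965 -0.0885  0.148 ]
plateL [ 0.5754 -0.2521  0.11  ] [ 0.0701 -0.0535  0.11  ]
plate near [ 0.5462 -0.2579  0.09  ] [ 0.0406 -0.058   0.09  ]
bar [ 0.5996 -0.2691  0.1549] [ 0.0935 -0.0715  0.1549]
hinge [ 0.5811 -0.2644  0.058 ] [ 0.0752 -0.0661  0.058 ]
stop [ 0.5718 -0.2527  0.058 ] [ 0.0664 -0.054   0.058 ]
hinge s [ 0.5689 -0.2629  0.058 ] [ 0.0631 -0.064   0.058 ]
stop s [ 0.5837 -0.2584  0.058 ] [ 0.0781 -0.0601  0.058 ]
```

The crops show the board at a slight yaw. The raised bar is at about top px (236,159), the block's cut end at top px (205,201) facing right, and nothing stands between them. The fit gives a board yaw of about 0.042, the bar at about (0.604, -0.269, 0.148) and the gauge plane at board y of about -0.0535. I'll move above the bar now.

>>> {"method": "move_arm", "body": {
  "increments": [
    [0,0,0,-0.143],
    [0,0,0,-0.143],
    [0,0,0,-0.144],
    [-0.0242,-0.0529,0,0],
    [-0.0242,-0.0529,0,0],
    [-0.0242,-0.0529,0,0],
    [-0.0242,-0.0529,0,0],
    [-0.0242,-0.0529,0,0],
    [-0.0242,-0.0529,0,0],
    [-0.0242,-0.0529,0,0],
    [-0.0242,-0.0529,0,0],
    [-0.0242,-0.0529,0,0],
    [-0.0242,-0.0529,0,0],
    [-0.0242,-0.0529,0,0],
    [-0.0242,-0.0529,0,0],
    [-0.0242,-0.0529,0,0],
    [-0.0242,-0.0529,0,0],
    [-0.0242,-0.0529,0,0],
    [0,0,0,0],
    [0,0,0,0]
  ],
  "grip": 1
}}

```text
time_s: 3.9
ee_pos: [0.6039, -0.2679, 0.2051]
eef_rot: [3.141, -0.001, -3.099]
force: [0.0, 0.6, 0.6]
grip_width: 0.0943
grip_force: 0.0
```

>>> {"method": "move_arm", "body": {
  "increments": [
    [0,0,0.025,0],
    [0,0,0.025,0],
    [0,0,0.026,0],
    [0,0,0,0]
  ]
}}

```text
time_s: 4.4
ee_pos: [0.6034, -0.2668, 0.1285]
eef_rot: [3.14, -0.002, -3.098]
force: [0.1, 0.5, -0.6]
grip_width: 0.0938
grip_force: 0.0
```

Run:
```python
from h import *
s=cams.camera('scene');t=cams.camera('top')
p=s[115:215,150:290];q=t[110:210,170:310]
cv2.imwrite('pics/d1.png',cv2.resize(np.hstack([p,q]),(800,286),interpolation=cv2.INTER_CUBIC))
o=telemetry.get_obs();print(o['ee_pos'],o['eef_rot'])
print(proj('scene',o['ee_pos']),proj('top',o['ee_pos']))
```

```text
[ 0.6044973  -0.26771971  0.13106902] [-3.14083886e+00  1.35687549e-03 -3.09847219e+00]
[218.4623878  178.84403055] [236.21661426 158.77861411]
```

View pics/d1.png

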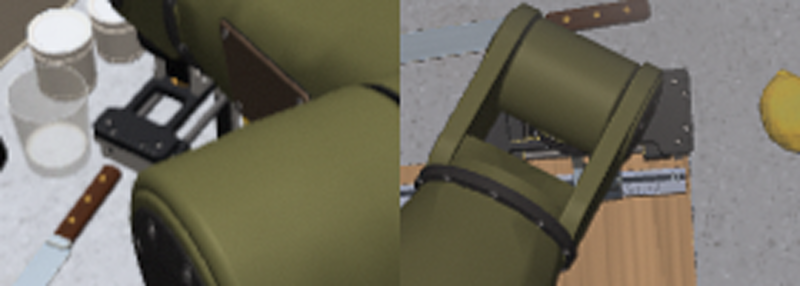

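The arm hides the bar in both views: only the gripper body shows, with the knife and shaker clear of it. I'll close gently and judge by the finger width and forces.

>>> {"method": "move_arm", "body": {
  "increments": [
    [0,0,0,0],
    [0,0,0,0],
    [0,0,0,0],
    [0,0,0,0],
    [0,0,0,0],
    [0,0,0,0]
  ],
  "grip": 0.25,
  "force": 4
}}

```text
time_s: 5.25
ee_pos: [0.6041, -0.2683, 0.1294]
eef_rot: [3.142, -0.0, -3.099]
force: [-0.2, -0.5, -0.2]
grip_width: 0.0376
grip_force: 0.0
```

>>> {"method": "move_arm", "body": {
  "increments": [
    [0,0,0,0],
    [0,0,0,0]
  ]
}}

```text
time_s: 5.5
ee_pos: [0.6041, -0.268, 0.1294]
eef_rot: [3.141, -0.0, -3.099]
force: [-0.4, 3.5, 0.6]
grip_width: 0.0358
grip_force: 4.0
```

>>> {"method": "move_arm", "body": {
  "increments": [
    [0,0.0005,0,0],
    [0,0,0,0]
  ]
}}

```text
time_s: 5.75
ee_pos: [0.6041, -0.2679, 0.1294]
eef_rot: [-3.141, 0.0, -3.099]
force: [0.5, 0.8, -0.8]
grip_width: 0.0359
grip_force: 4.0
```

Run:
```python
import numpy as np
a=np.linspace(1.9,0,19);p=95*np.c_[np.cos(a),-np.sin(a)]
print(np.round(np.diff(p,axis=0),1).tolist())
```

```text
[[9.6, -2.7], [9.9, -1.7], [10.0, -0.7], [10.0, 0.4], [9.9, 1.5], [9.7, 2.5], [9.4, 3.5], [9.0, 4.5], [8.4, 5.4], [7.8, 6.3], [7.1, 7.0], [6.3, 7.8], [5.5, 8.4], [4.6, 8.9], [3.6, 9.3], [2.6, 9.7], [1.6, 9.9], [0.5, 10.0]]
```

>>> {"method": "move_arm", "body": {
  "increments": [
    [0.0096,0,-0.0027,0],
    [0.0099,0,-0.0017,0],
    [0.01,0,-0.0007,0],
    [0.01,0,0.0004,0],
    [0.0099,0,0.0015,0],
    [0.0097,0,0.0025,0],
    [0.0094,0,0.0035,0],
    [0.009,0,0.0045,0],
    [0.0084,0,0.0054,0],
    [0,0,0,0]
  ]
}}

```text
time_s: 7.0
ee_pos: [0.5174, -0.2716, 0.1162]
eef_rot: [3.141, -0.001, -3.1]
force: [-1.9, -1.1, -0.7]
grip_width: 0.0358
grip_force: 4.0
```

>>> {"method": "move_arm", "body": {
  "increments": [
    [0.0078,0,0.0063,0],
    [0.0071,0,0.007,0],
    [0.0063,0,0.0078,0],
    [0.0055,0,0.0084,0],
    [0.0046,0,0.0089,0],
    [0.0036,0,0.0093,0],
    [0.0026,0,0.0097,0],
    [0.0016,0,0.0099,0],
    [0.0005,0,0.01,0],
    [0,0,0.002,0],
    [0,0,0,0]
  ]
}}

```text
time_s: 8.38
ee_pos: [0.4785, -0.2731, 0.0373]
eef_rot: [3.141, -0.001, -3.099]
force: [-0.6, -3.7, -2.5]
grip_width: 0.0359
grip_force: 4.0
```

>>> {"method": "move_arm", "body": {
  "increments": [
    [0,-0.0007,0,0],
    [0,0,0,0]
  ]
}}

```text
time_s: 8.62
ee_pos: [0.4786, -0.2734, 0.0374]
eef_rot: [3.141, -0.001, -3.099]
force: [-2.3, 2.4, -1.5]
grip_width: 0.0359
grip_force: 4.0
```

Run:
```python
from h import *
for i in range(3):
    s=cams.camera('scene');o=telemetry.get_obs();print(o['time_s'],o['ee_pos'].round(4),o['force'].round(2))
t=cams.camera('top')
p=s[150:250,170:310];q=t[130:230,150:290]
cv2.imwrite('pics/d2.png',cv2.resize(np.hstack([p,q]),(800,286),interpolation=cv2.INTER_CUBIC))
for n in('scene','top'):print(n,nets.mark_of(n,'leaf_bar'))
```

```text
8.675 [ 0.4786 -0.2734  0.0373] [-2.14  2.27 -2.06]
8.725 [ 0.4786 -0.2734  0.0373] [-1.85  2.7  -1.38]
8.775 [ 0.4786 -0.2734  0.0373] [-1.85  2.85 -0.64]
scene []
top []
```

View pics/d2.png

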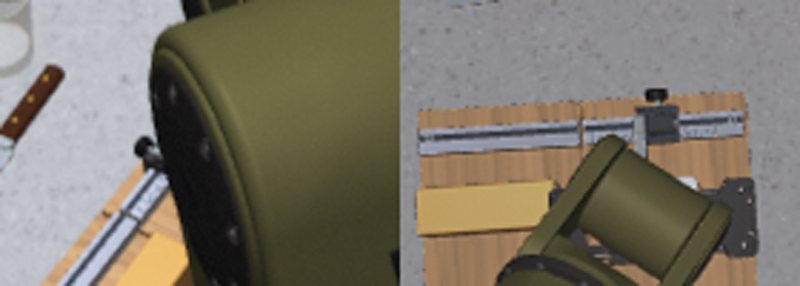

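The leaf came down with the gripper; in the top crop it points forward from the saddle near px (640,150). I'll press down a little further until the saddle stop shows in Fz.

>>> {"method": "move_arm", "body": {
  "increments": [
    [0,0.0003,0.003,0],
    [0,0,0,0]
  ]
}}

```text
time_s: 9.18
ee_pos: [0.4791, -0.2735, 0.0348]
eef_rot: [-3.141, 0.001, -3.099]
force: [0.6, 3.9, 3.7]
grip_width: 0.0359
grip_force: 4.0
```

>>> {"method": "move_arm", "body": {
  "increments": [
    [0,0,0,0],
    [0,0,0,0],
    [0,0,0,0],
    [0,0,0,0],
    [0,0,-0.05,0],
    [0,0,-0.05,0],
    [-0.0065,0.04,0,0],
    [-0.0064,0.04,0,0],
    [-0.0065,0.04,0,0],
    [-0.0064,0.04,0,0],
    [0,0,0,0.1733],
    [0,0,0,0.1733],
    [0,0,0,0.1733],
    [0,0,0,0.1733],
    [0,0,0,0.1733],
    [0,0,0,0.1733],
    [0,0,0,0.1733],
    [0,0,0,0.1733],
    [0,0,0,0.1733],
    [0,0,0,0]
  ],
  "grip": 1
}}

```text
time_s: 11.68
ee_pos: [0.4978, -0.1126, 0.1345]
eef_rot: [3.142, 0.0, 1.625]
force: [-1.1, -0.4, 0.1]
grip_width: 0.094
grip_force: 0.0
```

Run:
```python
from h import *
t=cams.camera('top');s=cams.camera('scene');o=telemetry.get_obs();print(o['time_s'],o['ee_pos'].round(4),o['eef_rot'].round(4),o['force'].round(2))
p=s[150:270,150:318];q=t[130:250,130:298]
cv2.imwrite('pics/d3.png',cv2.resize(np.hstack([p,q]),(800,286),interpolation=cv2.INTER_CUBIC))
for n in('scene','top'):print(n,nets.mark_of(n,'leaf_bar')[:2])
for a in (0,0.1):
  for n in('scene','top'):print(a,n,proj(n,[.4788-.0-.095*(np.cos(a)-1)*-1*-1,-.2734,.058+.095*np.sin(a)]))
```

```text
11.775 [ 0.4978 -0.1126  0.1345] [3.1415e+00 1.0000e-04 1.6282e+00] [0.44 1.41 0.06]
scene []
top [{'centre': [242.8, 207.5], 'conf': 0.46}]
0 scene [260.69643363 216.225781  ]
0 top [240.32474281 209.12613084]
0.1 scene [260.61097798 213.94780729]
0.1 top [240.1684932  208.79446109]
```

View pics/d3.png

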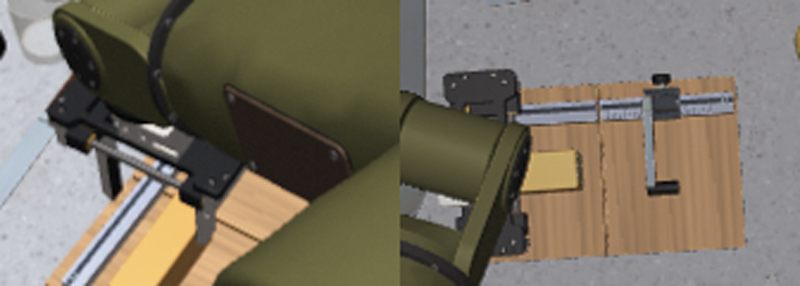

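The top view shows the leaf lying level with its bar at about px (240.5,208.5), which matches angle 0. The open fingers straddle the block, so I'll descend and grip.

>>> {"method": "move_arm", "body": {
  "increments": [
    [0,0,0.025,0],
    [0,0,0.025,0],
    [0,0,0.025,0],
    [0,0,0.0175,0],
    [0,0,0,0]
  ]
}}

```text
time_s: 12.5
ee_pos: [0.4972, -0.1124, 0.041]
eef_rot: [-3.14, -0.001, 1.626]
force: [0.3, -0.5, 0.5]
grip_width: 0.0943
grip_force: 0.0
```

>>> {"method": "move_arm", "body": {
  "increments": [
    [0,0,0,0],
    [0,0,0,0],
    [0,0,0,0],
    [0,0,0,0],
    [0,0,0,0],
    [0,0,0,0],
    [0,0,0,0]
  ],
  "grip": 0.3,
  "force": 20
}}

```text
time_s: 13.38
ee_pos: [0.4981, -0.1126, 0.0421]
eef_rot: [3.141, 0.0, 1.624]
force: [2.3, 0.1, 1.1]
grip_width: 0.0434
grip_force: 20.0
```

>>> {"method": "move_arm", "body": {
  "increments": [
    [0,0,0,0.013],
    [-0.018,0.01,0,0],
    [-0.018,0.01,0,0],
    [-0.018,0.01,0,0],
    [0,0,0,0],
    [0,0,0,0]
  ]
}}

```text
time_s: 14.12
ee_pos: [0.5298, -0.1652, 0.042]
eef_rot: [3.141, 0.0, 1.611]
force: [1.9, -2.7, 1.7]
grip_width: 0.0437
grip_force: 20.0
```

>>> {"method": "move_arm", "body": {
  "increments": [
    [0,0.001,0,0],
    [0,0.001,0,0],
    [0,0,0,0]
  ]
}}

```text
time_s: 14.5
ee_pos: [0.5309, -0.1647, 0.042]
eef_rot: [-3.139, -0.0, 1.611]
force: [-7.1, -2.6, 7.6]
grip_width: 0.0436
grip_force: 20.0
```

```bash
cat > rd.py <<'E'
from h import *
np.set_printoptions(precision=4,suppress=True)
L=[]
for i in range(4):
    t=cams.camera('top');o=telemetry.get_obs();L.append(np.r_[o['ee_pos'],o['eef_rot'][2],o['force'],o['moment']])
m=np.median(L,0);B=[.5031,-.2016];r=m[:2]-B;c,s=np.cos(.0415),np.sin(.0415)
print(o['time_s'],'pos',m[:3],'yaw',m[3],'F',m[4:7],'M',m[7:],'board',c*r[0]+s*r[1],-s*r[0]+c*r[1],'Fboard',c*m[4]+s*m[5],-s*m[4]+c*m[5])
E
python3 rd.py
python3 - <<'E'
import sys;sys.path.insert(0,'.')
from h import *
t=cams.camera('top');cv2.imwrite('pics/d4.png',cv2.resize(t[150:230,140:250],(800,582),interpolation=cv2.INTER_CUBIC))
E
```

```text
14.7 pos [ 0.5309 -0.1648  0.042 ] yaw 1.6114165858905123 F [-6.4196 -2.0627  8.0706] M [-0.5149  1.2591 -0.0172] board 0.029298405741331097 0.035655391476199984 Fboard -6.4996993289889415 -1.794628960530936
```

View pics/d4.png

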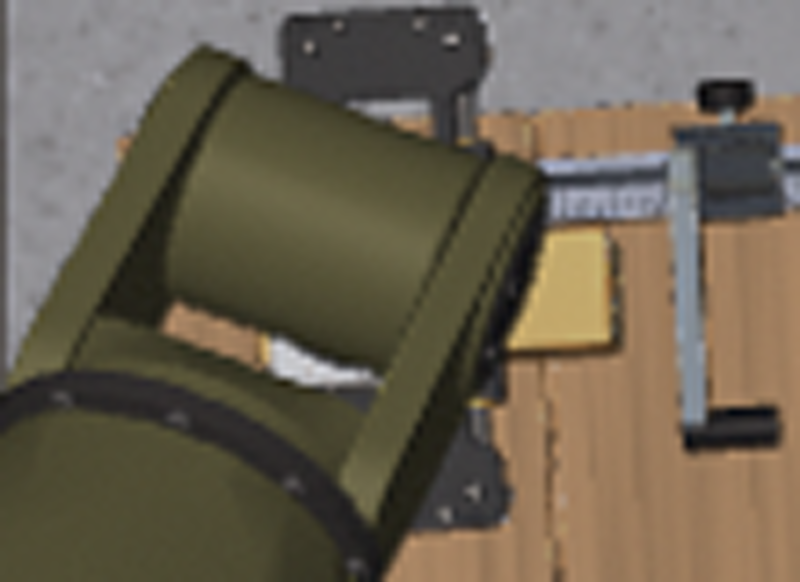

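The top view shows the block's far edge at about crop row 230, close to the fence's front edge at row 222. The leaf is down and the end gap is about 9 px. Fz is 8 N, so I'll unload it to separate friction from fence contact.

>>> {"method": "move_arm", "body": {
  "increments": [
    [0,0,-0.0008,0],
    [0,0,0,0]
  ]
}}

```text
time_s: 15.0
ee_pos: [0.5314, -0.1646, 0.0422]
eef_rot: [-3.14, -0.001, 1.611]
force: [-0.7, -0.0, -3.8]
grip_width: 0.044
grip_force: 20.0
```

```bash
python3 rd.py
```

```text
15.2 pos [ 0.5316 -0.1649  0.0423] yaw 1.6113185300203443 F [-0.0438  0.3687 -4.5023] M [-0.0582  0.0569 -0.0063] board 0.030048972578873547 0.035517172130762345 Fboard -0.0284301970108446 0.37015608773106684
```

>>> {"method": "move_arm", "body": {
  "increments": [
    [0,0.001,0,0],
    [0,0.001,0,0],
    [0,0,0,0]
  ]
}}

```text
time_s: 15.58
ee_pos: [0.534, -0.1652, 0.0427]
eef_rot: [3.142, -0.0, 1.611]
force: [-0.1, -1.4, -4.3]
grip_width: 0.0438
grip_force: 20.0
```

>>> {"method": "move_arm", "body": {
  "increments": [
    [0,0.001,0,0],
    [0,0,0,0]
  ]
}}

```text
time_s: 15.82
ee_pos: [0.535, -0.1651, 0.0428]
eef_rot: [3.142, 0.0, 1.611]
force: [0.2, 0.9, -4.7]
grip_width: 0.0442
grip_force: 20.0
```

>>> {"method": "move_arm", "body": {
  "increments": [
    [0,0.001,0,0],
    [0,0,0,0]
  ]
}}

```text
time_s: 16.08
ee_pos: [0.536, -0.1651, 0.0428]
eef_rot: [3.142, 0.0, 1.611]
force: [0.0, -0.1, -3.6]
grip_width: 0.0441
grip_force: 20.0
```

>>> {"method": "move_arm", "body": {
  "increments": [
    [0,0.0007,0,0],
    [0,0,0,0]
  ]
}}

```text
time_s: 16.32
ee_pos: [0.5367, -0.1651, 0.0428]
eef_rot: [3.142, 0.0, 1.611]
force: [-0.1, 0.4, -3.7]
grip_width: 0.0438
grip_force: 20.0
```

>>> {"method": "move_arm", "body": {
  "increments": [
    [0,0.001,0,0],
    [0,0,0,0]
  ]
}}

```text
time_s: 16.58
ee_pos: [0.5376, -0.165, 0.0427]
eef_rot: [-3.142, -0.0, 1.611]
force: [-0.1, -0.7, -4.6]
grip_width: 0.044
grip_force: 20.0
```

>>> {"method": "move_arm", "body": {
  "increments": [
    [0,0.001,0,0],
    [0,0,0,0]
  ]
}}

```text
time_s: 16.82
ee_pos: [0.5378, -0.165, 0.0426]
eef_rot: [-3.139, -0.0, 1.611]
force: [-5.7, 0.1, -1.7]
grip_width: 0.0441
grip_force: 20.0
```

>>> {"method": "move_arm", "body": {
  "increments": [
    [0,-0.0004,0,0],
    [-0.006,0,0,0],
    [-0.006,0,0,0],
    [-0.005,0,0,0],
    [0,0,0,0]
  ]
}}

```text
time_s: 17.45
ee_pos: [0.5386, -0.1827, 0.0426]
eef_rot: [-3.141, 0.0, 1.611]
force: [-5.8, -2.3, -4.7]
grip_width: 0.0438
grip_force: 20.0
```

```bash
python3 rd.py
python3 - <<'E'
import sys;sys.path.insert(0,'.')
from h import *
t=cams.camera('top');cv2.imwrite('pics/d5.png',cv2.resize(t[150:230,160:270],(800,582),interpolation=cv2.INTER_CUBIC))
E
```

```text
17.65 pos [ 0.5386 -0.1827  0.0426] yaw 1.6109781606965923 F [-5.2345 -2.8039 -5.1502] M [-0.7373  1.1835  0.2024] board 0.03622563251243753 0.017461697181033815 Fboard -5.346308173118771 -2.5842861261828363
```

View pics/d5.png

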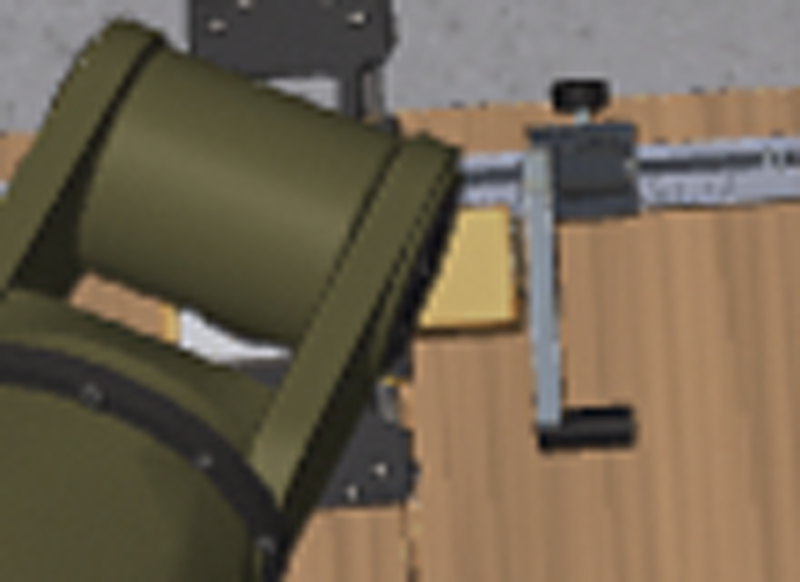

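The block's back lies along the fence. Its end is at crop column ~518 and the leaf's left edge at ~530, so about 4-5 mm remains. I'll ease the fence force and close the gap in small steps.

>>> {"method": "move_arm", "body": {
  "increments": [
    [0,-0.0004,0,0],
    [-0.001,0,0,0],
    [-0.001,0,0,0],
    [-0.001,0,0,0],
    [0,0,0,0]
  ]
}}

```text
time_s: 18.32
ee_pos: [0.5386, -0.185, 0.0428]
eef_rot: [3.142, 0.0, 1.611]
force: [-3.9, 0.7, -4.6]
grip_width: 0.0441
grip_force: 20.0
```

```bash
python3 rd.py
```

```text
18.525 pos [ 0.5386 -0.185   0.0428] yaw 1.6110972188415182 F [-3.4337  1.3976 -4.6899] M [0.1438 0.7497 0.1944] board 0.03618786797778285 0.01506772987064666 Fboard -3.3727983595649302 1.5388662909285382
```

>>> {"method": "move_arm", "body": {
  "increments": [
    [-0.0007,0,0,0],
    [-0.0007,0,0,0],
    [0,0,0,0]
  ]
}}

```text
time_s: 18.9
ee_pos: [0.5387, -0.1865, 0.0428]
eef_rot: [3.142, 0.0, 1.611]
force: [-3.1, 1.3, -3.5]
grip_width: 0.0437
grip_force: 20.0
```

>>> {"method": "move_arm", "body": {
  "increments": [
    [-0.0006,0,0,0],
    [0,0,0,0]
  ]
}}

```text
time_s: 19.15
ee_pos: [0.5387, -0.187, 0.0428]
eef_rot: [3.142, 0.0, 1.611]
force: [-3.0, 1.3, -4.5]
grip_width: 0.0437
grip_force: 20.0
```

>>> {"method": "move_arm", "body": {
  "increments": [
    [-0.0006,0,0,0],
    [0,0,0,0]
  ]
}}

```text
time_s: 19.4
ee_pos: [0.5387, -0.1871, 0.0427]
eef_rot: [-3.141, -0.001, 1.611]
force: [-3.0, 6.0, -3.7]
grip_width: 0.0436
grip_force: 20.0
```

>>> {"method": "move_arm", "body": {
  "increments": [
    [-0.0006,0,0,0],
    [0,0,0,0]
  ]
}}

```text
time_s: 19.65
ee_pos: [0.5387, -0.1871, 0.0428]
eef_rot: [-3.141, -0.002, 1.611]
force: [-4.7, 10.2, -1.3]
grip_width: 0.0439
grip_force: 20.0
```

>>> {"method": "move_arm", "body": {
  "increments": [
    [-0.0005,0,0,0],
    [0,0,0,0]
  ]
}}

```text
time_s: 19.9
ee_pos: [0.5387, -0.1875, 0.0428]
eef_rot: [-3.141, -0.002, 1.611]
force: [-4.2, 11.4, -1.2]
grip_width: 0.044
grip_force: 20.0
```

>>> {"method": "move_arm", "body": {
  "increments": [
    [0.0004,0,0,0],
    [0,0,0,0]
  ]
}}

```text
time_s: 20.15
ee_pos: [0.5388, -0.1874, 0.0428]
eef_rot: [-3.141, -0.001, 1.611]
force: [-3.0, 8.1, -2.3]
grip_width: 0.0438
grip_force: 20.0
```

>>> {"method": "move_arm", "body": {
  "increments": [
    [0.0002,0,0,0],
    [0,0,0,0],
    [0,0,0,0],
    [0,0,0,0],
    [0,0,0,0],
    [0,0,0,0],
    [0,0,0,0],
    [0,0,0,0],
    [0,0,0,0],
    [0,0,0,0],
    [0,0,0,0],
    [0,0,0,0]
  ]
}}

```text
time_s: 21.65
ee_pos: [0.5387, -0.1874, 0.0428]
eef_rot: [-3.141, -0.001, 1.611]
force: [-2.2, 7.2, -2.3]
grip_width: 0.0441
grip_force: 20.0
```

```bash
python3 rd.py
```

```text
21.85 pos [ 0.5387 -0.1874  0.0428] yaw 1.6112472924341092 F [-4.0725  6.8737 -2.4564] M [1.1543 0.7416 0.1524] board 0.036197020917806653 0.012691648552880025 Fboard -3.7837748207025426 7.0367344541813495
```

>>> {"method": "move_arm", "body": {
  "increments": [
    [0,0.0003,0,0],
    [0,0,0,0],
    [0,0,0,0],
    [0,0,0,0],
    [0,0,0,0],
    [0,0,0,0],
    [0,0,0,0],
    [0,0,0,0],
    [0,0,0,0],
    [0,0,0,0]
  ]
}}

```text
time_s: 23.1
ee_pos: [0.5388, -0.1874, 0.0428]
eef_rot: [-3.141, -0.001, 1.611]
force: [-4.8, 6.8, -1.2]
grip_width: 0.044
grip_force: 20.0
```

```bash
python3 rd.py
```

```text
23.3 pos [ 0.5388 -0.1874  0.0428] yaw 1.611221789056107 F [-5.8772  7.2436 -0.24  ] M [1.1589 1.1611 0.1937] board 0.036212406258265974 0.012692714000194675 Fboard -5.571647094677147 7.481230678644663
```

>>> {"method": "move_arm", "body": {
  "increments": [
    [0.0002,-0.0003,0,0],
    [0.0003,-0.0002,0,0],
    [0,0,0,0]
  ]
}}

```text
time_s: 23.68
ee_pos: [0.5387, -0.1874, 0.0427]
eef_rot: [3.141, -0.0, 1.611]
force: [-1.0, 4.3, -4.6]
grip_width: 0.0438
grip_force: 20.0
```

>>> {"method": "move_arm", "body": {
  "increments": [
    [0.0002,0,0.0005,0],
    [0,0,0,0]
  ]
}}

```text
time_s: 23.92
ee_pos: [0.5387, -0.1874, 0.0426]
eef_rot: [3.141, 0.0, 1.611]
force: [-2.4, 5.0, -1.7]
grip_width: 0.0438
grip_force: 20.0
```

>>> {"method": "move_arm", "body": {
  "increments": [
    [0,0,0,0],
    [0,0,0,0]
  ],
  "force": 5
}}

```text
time_s: 24.18
ee_pos: [0.5387, -0.1874, 0.0425]
eef_rot: [3.141, 0.0, 1.611]
force: [-0.8, 4.8, -1.2]
grip_width: 0.0438
grip_force: 5.0
```

>>> {"method": "move_arm", "body": {
  "increments": [
    [0,0,0,0],
    [0,0,0,0],
    [0,0,0,0],
    [0,0,0,0],
    [0,0,0,0],
    [0,0,0,0]
  ],
  "grip": 0.9
}}

```text
time_s: 24.92
ee_pos: [0.5385, -0.1874, 0.0422]
eef_rot: [3.142, 0.0, 1.611]
force: [-0.5, -0.1, 1.1]
grip_width: 0.0844
grip_force: 0.0
```

>>> {"method": "move_arm", "body": {
  "increments": [
    [0,0,-0.02,0],
    [0,0,-0.04,0],
    [0,0,-0.04,0],
    [-0.0278,-0.021,0,0],
    [-0.0278,-0.021,0,0],
    [-0.0278,-0.0211,0,0],
    [0,0,0,-0.1747],
    [0,0,0,-0.1747],
    [0,0,0,-0.1747],
    [0,0,0,-0.1747],
    [0,0,0,-0.1747],
    [0,0,0,-0.1747],
    [0,0,0,-0.1747],
    [0,0,0,-0.1747],
    [0,0,0,-0.1744],
    [0,0,0,0],
    [0,0,0,0]
  ],
  "grip": 1
}}

```text
time_s: 27.05
ee_pos: [0.4788, -0.2733, 0.1422]
eef_rot: [3.142, -0.0, -3.104]
force: [-0.4, -0.3, -0.4]
grip_width: 0.0941
grip_force: 0.0
```

```bash
python3 rd.py
python3 - <<'E'
import sys;sys.path.insert(0,'.')
from h import *
t=cams.camera('top');cv2.imwrite('pics/d6.png',cv2.resize(t[150:230,150:260],(800,582),interpolation=cv2.INTER_CUBIC))
E
```

```text
27.25 pos [ 0.4788 -0.2733  0.1422] yaw -3.102388010923357 F [ 0.5655 -0.3033  0.1693] M [ 0.0404  0.0101 -0.0052] board -0.0272295633938597 -0.07059912712936796 Fboard 0.5524274622208524 -0.3265176161394614
```

View pics/d6.png

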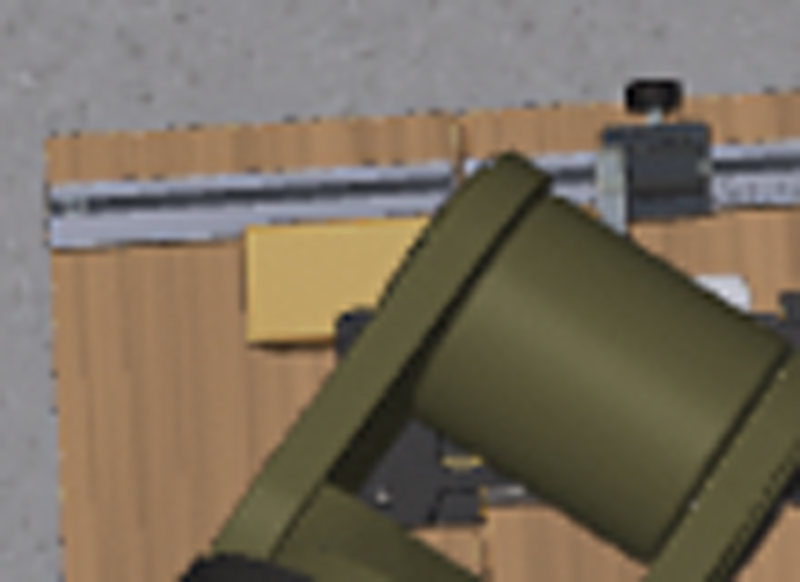

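The block lies along the fence, and the leaf is still down under the gripper. I'll descend onto the bar and pinch it.

>>> {"method": "move_arm", "body": {
  "increments": [
    [0,0,0.035,0],
    [0,0,0.035,0],
    [0,0,0.033,0],
    [0,0,0,0]
  ]
}}

```text
time_s: 27.8
ee_pos: [0.4778, -0.2726, 0.0375]
eef_rot: [3.139, -0.003, -3.101]
force: [-0.5, -0.4, 0.2]
grip_width: 0.094
grip_force: 0.0
```

>>> {"method": "move_arm", "body": {
  "increments": [
    [0,0,0,0],
    [0,0,0,0],
    [0,0,0,0],
    [0,0,0,0],
    [0,0,0,0],
    [0,0,0,0],
    [0,0,0,0],
    [0,0,0,0]
  ],
  "grip": 0.25,
  "force": 5
}}

```text
time_s: 28.8
ee_pos: [0.4788, -0.2735, 0.0393]
eef_rot: [-3.141, 0.0, -3.1]
force: [-0.6, -2.4, -0.5]
grip_width: 0.0357
grip_force: 5.0
```

>>> {"method": "move_arm", "body": {
  "increments": [
    [0,-0.0002,0,0],
    [-0.0002,0,-0.005,0],
    [-0.0003,0,-0.005,0],
    [-0.0016,0,-0.0099,0],
    [-0.0026,0,-0.0097,0],
    [-0.0036,0,-0.0093,0],
    [-0.0046,0,-0.0089,0],
    [-0.0055,0,-0.0084,0],
    [-0.0063,0,-0.0078,0],
    [-0.0071,0,-0.007,0],
    [-0.0078,0,-0.0063,0],
    [0,0,0,0]
  ]
}}

```text
time_s: 30.3
ee_pos: [0.5192, -0.2718, 0.1172]
eef_rot: [-3.141, 0.001, -3.1]
force: [-0.5, -1.1, 3.1]
grip_width: 0.0356
grip_force: 5.0
```

>>> {"method": "move_arm", "body": {
  "increments": [
    [-0.0084,0,-0.0054,0],
    [-0.009,0,-0.0045,0],
    [-0.0094,0,-0.0035,0],
    [-0.0097,0,-0.0025,0],
    [-0.0099,0,-0.0015,0],
    [-0.01,0,-0.0004,0],
    [-0.01,0,0.0007,0],
    [-0.0099,0,0.0017,0],
    [-0.0096,0,0.0027,0],
    [-0.001,0,0.0005,0],
    [0,0,0,0]
  ]
}}

```text
time_s: 31.68
ee_pos: [0.606, -0.2681, 0.1288]
eef_rot: [-3.141, 0.001, -3.1]
force: [3.2, -0.2, 4.0]
grip_width: 0.0357
grip_force: 5.0
```

>>> {"method": "move_arm", "body": {
  "increments": [
    [0,0,0,0],
    [0,0,0,0],
    [0,0,0,0],
    [0,0,0,0],
    [0,0,0,0],
    [0,0,-0.04,0],
    [0,0,-0.05,0],
    [0,0,-0.03,0],
    [0.03,0.05,0,0],
    [0.03,0.05,0,0],
    [0.03,0.05,0,0],
    [0.03,0.05,0,0],
    [0.03,0.05,0,0],
    [0.02,0.05,0,0],
    [0.01,0.055,0,0],
    [0.01,0.055,0,0],
    [0.01,0.055,0,0],
    [0.01,0.055,0,0],
    [0,0,0,0],
    [0,0,0,0]
  ],
  "grip": 1
}}

```text
time_s: 34.17
ee_pos: [0.3739, 0.2422, 0.2487]
eef_rot: [-3.141, 0.0, -3.1]
force: [-1.1, -0.7, 0.8]
grip_width: 0.0941
grip_force: 0.0
```

Run:
```python
from h import *
np.set_printoptions(precision=4,suppress=True)
t=cams.camera('top');s=cams.camera('scene');o=telemetry.get_obs();print(o['time_s'],o['ee_pos'].round(3))
p=s[140:290,130:330];q=t[130:260,130:303]
cv2.imwrite('pics/e.png',np.hstack([cv2.resize(p,(400,300),interpolation=cv2.INTER_CUBIC),cv2.resize(q,(400,300),interpolation=cv2.INTER_CUBIC)]))
for k in['cheese_end','cheese_mid','stop_hinge','flip_stop','leaf_bar']:
  for n in('scene','top'):print(k,n,[(np.round(d['centre'],1).tolist(),round(d['conf'],2)) for d in nets.mark_of(n,k)[:2]])
print('bar up exp',proj('scene',[.604,-.268,.148]),proj('top',[.604,-.268,.148]))
```

```text
34.275 [0.374 0.242 0.249]
cheese_end scene [([231.9, 214.5], 0.58)]
cheese_end top [([232.7, 184.2], 0.82)]
cheese_mid scene [([222.6, 228.4], 0.57)]
cheese_mid top [([208.1, 188.7], 0.89), ([283.4, 281.3], 0.22)]
stop_hinge scene [([230.8, 203.1], 0.55)]
stop_hinge top [([239.0, 172.1], 0.66)]
flip_stop scene [([222.8, 203.1], 0.78)]
flip_stop top [([231.6, 174.0], 0.78)]
leaf_bar scene [([222.4, 173.3], 0.64)]
leaf_bar top [([236.7, 160.2], 0.5)]
bar up exp [218.3408 174.4372] [235.9852 158.0087]
```

View pics/e.png

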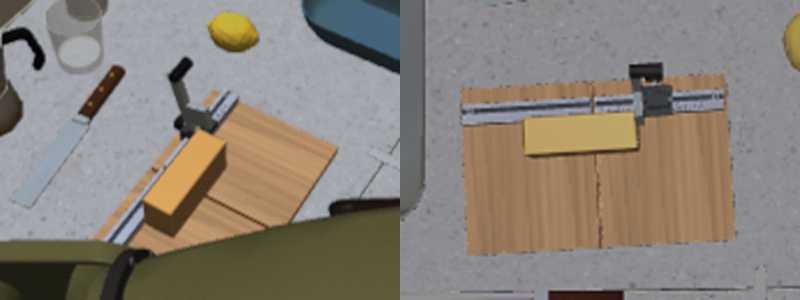

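The final view shows the leaf up (bar at top px (236.7,160.2), as at the start). The block is flush along the fence with its end at the gauge plane, the bystanders are undisturbed and the gripper is clear, so I'll hand in.

```bash
python3 -c "
from station import hand_in
print(hand_in())"
```

```text
the job is handed in; nothing more can be done
None
```

I handed the job in at about 34 s, with no verdict returned: the block is gauged flush in the corner and the leaf is back up, but the wrist hit 11.4 N for an instant on first contact before I eased it to about 7 N, and I did not measure whether the stop shifted.

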